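Free the rusted bolt and open the strainer box

ROBOT

A 7-joint arm with a two-finger parallel gripper is mounted at the origin on the work surface. World frame = base frame: x ahead of the robot, y to its left, z up, the work surface at z = 0. Lengths are in m, angles in rad, forces in N, time in s.
With the tool pointing down it reaches from about 0.4 to 0.85 m from the base axis. Payload 10.4 kg.
Tool frame: the origin (TCP) lies on the centre line of the jaws, within the pads' length; the fingertips stand 22 mm ahead of it and the grasp point (between the pads) lies 3 mm ahead of it; x points along the fingers, y is the direction in which the jaws open and shut, and the axes are right-handed (so a half turn about x gives the same grasp; the last joint's range is limited). The gripper opens to 87 mm and grips with 3 to 60 N. Pads are 19 mm wide; open, the fingers measure 117 mm over their backs; the gripper's body (75 mm by 190 mm) begins 51 mm behind the grasp point.
Start: joints at [-0.023, 0.332, -0.065, 1.46, 0.022, 1.35, -0.088], TCP at [0.625, 0, 0.245] pointing down, gripper open.
Joint ranges: [-2.6, 2.6], [-0.5, 2.12], [-1.47, 1.34], [0.16, 2.42], [-1.27, 4.41], [0.06, 2.06], [-2.6, 2.6]. Speed limits (rad/s): [2.22, 2.22, 2.79, 2.79, 3.14, 3.14, 3.14].

INTERFACE

Orientations are given as a unit quaternion [x, y, z, w].
In Python, from bench import * gives the robot as it stands.
- The arm moves only by the tool arm_command, never from a script. Its argument "targets" is one flat list of numbers, 7 for each row, row after row: the turn, a rotation vector about the tool's x, y, z in units of 45 degrees (1.0 is 45 degrees), then the shift along the tool's x, y, z in units of 25 mm (1.0 is 25 mm), then the opening, from 0 (shut) to 1 (fully open). In form: [wx, wy, wz, tx, ty, tz, fingers, wx, wy, wz, tx, ty, tz, fingers, ...]. A call has 1 to 12 rows; each row shifts and turns the pose as measured when the row begins, along the tool's axes as they then stand; what a row does not reach is not made up. A row lasts 1/12 s, in which the tool goes at most 41.7 mm and 7.16 degrees, less where a joint would pass 70% of its speed; a pose out of reach is approached as far as the arm can. A call with a number of a shift or a turn outside -1 to 1 is refused whole. A call with a gripper value outside its range is refused whole. The fingers move at their own pace and stop on an object; "newtons" is the grip in N (left out, the last holds). Time passes only in rows, so rows that do not move let the fingers close. It gives the time, the measured TCP pose, the force and the opening at its end, in the units of the state.
- read_state(): the state, without advancing time (a new reading comes with each control period).
- camera(name): name is "scene" or "side" or "wrist"; returns the picture (480x640x3 uint8, red, green, blue); there is no depth.
- calibration(name): a dict with "camera_matrix" (3x3 intrinsics, pixels), "D" ([k1, k2, p1, p2, k3] as OpenCV has them; the pictures are not rectified), "R" (3x3) and "t" (3): a world point X has camera coordinates R X + t; the wrist camera has in their place "tool_from_camera" (4x4, takes a point from camera to tool coordinates, whose origin is the TCP and whose axes are the tool frame's). Camera axes: x right, y down, z forward; pixel columns grow to the right and rows downward; lengths in m; the calibration is good to about 2 mm. A picture is of the moment at which its call begins: read the wrist's pose just before it. calibration takes no time and is no camera call.
- close_job(): hands the job in, once; it reports no verdict.
The state is a dict: "time": time; "joint_positions": joint angles; "joint_vel": joint speeds; "joint_torque": joint torques, N m; "ee_pos": TCP position; "eef_rot": TCP orientation; "ft_force": force on the tool from outside, world axes, zero at the start; "torque": the same for the moment, N m; "width": finger opening in m.
Only numpy, scipy, OpenCV 4.12 (cv2) and the standard library are available. Lean on these libraries where they do the work, as an engineer would, in place of code of your own. Each camera call takes 0.05 s, during which the arm holds its last target.

TASK

The bolt on the chiller's strainer box has rusted: work it free with short back-and-forth strokes, each from stop to stop, until it runs, and draw it fully back. Then swing the lid up and over past upright so that it rests open on its own stop, and let go. Leave the things standing about where they are.

Things in the scene. Friction and masses are not known exactly. Their poses are not given: they have to be found in the camera images.
- housing: grey steel box fixed to the table, 70 mm high; origin on the underside; x -65 (front) to +95 mm, y -200 (right) to +150 mm. Left of y = -25 mm a compartment under a steel lid; right of it a closed deck, 70 mm high, with the rusted slide bolt. Two bolt brackets, 30 x 16 mm, 26 mm high, stand on the deck at x = -30, y = -35 and -165 mm.
- bolt_grip (a point): grasp point on the bolt's upright grip, a flat steel post 26 mm along the box's x, 16 mm along the box's y (the sliding direction), 65 mm tall, on a 14 mm rod along y; the point is on its middle line, 20 mm below its top, 128 mm above the table, and moves with the bolt. The rod's left end lies over the lid, through a staple, and bars it.
- bolt (a joint): bolt travel in m: 0 home (+y of the box), 0.060 fully back (-y); the lid is clear from 0.046. Sliding takes 6 to 25 N. Starts seized at 0.007 to 0.008; pulled back it jams, a little springy, at 0.014 to 0.018; pulling harder does not help. A full stroke (back to the jam, 0.014 or more, then home, 0.001 or less) grinds off rust; shorter ones may not. After 2 to 5 strokes the next pull runs to 0.060.
- lid (a joint): lid angle in rad: 0 shut, 1.57 upright, 1.95 leaning back on its own stop. Hinged along the far (+x) side of the compartment: its front edge swings up and over, away from the robot. Weighs 360 to 590 g. Let go short of upright it falls shut; more than 0.1 past upright it falls slowly back onto its stop.
- lid_handle (a point): middle of the lid's handle, a round bar 12 mm thick, 100 mm long along the box's y, on two arms 48 mm in front of the lid's front edge, in the plane of the lid (72.5 mm above the table when shut); 37 mm of free space between bar and box, free above and below. 160 mm from the hinge line. Its axes turn with the lid.
- lid_hinge (a point): point on the lid's hinge line, straight behind the handle, 72.5 mm above the table; the hinge line runs along the y axis of the box and the lid turns about +y of the box.
- tape: roll of yellow tape, ring 72 mm across, 24 mm high, lying flat on the deck of the strainer box behind the bolt. Bystander, to be left alone.
- wrench: steel wrench 170 mm long lying on the table in front of the box; origin at its middle, on its underside. Bystander, to be left alone.
- flange: steel vacuum flange, 70 mm across, 50 mm high, standing on the table at the left front of the box; origin under its centre. Bystander, to be left alone.
- bottle: white bottle, 56 mm across, 130 mm high, standing behind the box's right part; origin under its centre. Bystander, to be left alone.
- handset: grey control handset 70 x 120 x 26 mm lying behind the box; origin under its centre. Bystander, to be left alone.
- beaker: metal beaker, 72 mm across, 85 mm high, standing at the left of the box; origin under its centre. Bystander, to be left alone.
- driver: screwdriver 190 mm long lying on the table, far to the left front. Bystander, to be left alone.

How it is judged:
By the outcome, as a careful person would: the job done as asked, in the order asked, and still so for the second after the job is handed in, with the robot touching nothing.
It also fails if it takes over 72 s, if anything falls off the work surface, if the arm or the gripper's body presses on something with over 40 N, if the wrist force passes 120 N, or if a joint passes its speed limit or range.

## Working session

There is one attempt and no reset: what is moved stays moved. The work goes in short steps, Python scripts to look and compute and a tool call to move; the robot and the scene stay as the last step left them, time stands still between calls to the robot, and variables do not carry over. Pictures are saved under pics/ and viewed, and the job is handed in when it is done.

Besides the shell and the picture viewer there is one more tool, called in YAML: its name, and indented under it one key for each argument. arm_command: Moves the arm, as the interface text tells. Shifts and turns lie within -1 to 1; 1 stands for 25 mm of shift or 45 degrees of turn. Its arguments: {"type":"object","properties":{"targets":{"type":"array","items":{"type":"number","minimum":-1,"maximum":1}},"newtons":{"type":"number"}},"required":["targets"]}

```bash
mkdir -p pics; ls; python3 - <<'E'
from bench import *
import cv2
s=read_state()
for k,v in s.items(): print(k,v)
for n in ["scene","side","wrist"]:
    im=camera(n); cv2.imwrite(f"pics/{n}0.png",im[:,:,::-1]); c=calibration(n); print(n,c)
E
```

```text
pics
time 0.0
joint_positions [-0.02261603  0.33284316 -0.06469824  1.46094943  0.02159716  1.3499261
 -0.08852149]
joint_vel [-6.39365079e-04 -2.07913343e-04 -2.88465317e-04  7.20643717e-04
  1.63114720e-05 -4.62124487e-04  6.32302428e-04]
joint_torque [-1.20520472e-04 -6.23245955e+01  2.44190963e-02 -3.89891267e+01
 -6.13984605e-02  3.97891912e-02  1.87085252e-04]
ee_pos [6.24631108e-01 4.29179061e-06 2.43767987e-01]
eef_rot [-0.49962263 -0.50034388  0.50037041 -0.49966257]
ft_force [0.32226425 0.87184776 0.05125575]
torque [-0.00027443  0.00162743 -0.06239128]
width 0.0872597103714022
scene {'camera_matrix': array([[465.90933049,   0.        , 317.68180592],
       [  0.        , 465.90933049, 239.00224617],
       [  0.        ,   0.        ,   1.        ]]), 'D': array([-0.04490251,  0.        ,  0.        ,  0.        ,  0.        ]), 'R': array([[ 0.39657113,  0.91799332, -0.00442845],
       [ 0.63486231, -0.27773719, -0.72097982],
       [-0.6630846 ,  0.28310832, -0.69294191]]), 't': array([-0.3459419 , -0.24781734,  1.51619161])}
side {'camera_matrix': array([[469.74539497
[... 329 characters left out ...]
22384, -0.72275465, -0.62950225]]), 't': array([0.5736025 , 0.12842055, 0.97030509])}
wrist {'camera_matrix': array([[398.69531327,   0.        , 321.75835087],
       [  0.        , 398.69531327, 235.17183119],
       [  0.        ,   0.        ,   1.        ]]), 'D': array([-0.0511527,  0.       ,  0.       ,  0.       ,  0.       ]), 'tool_from_camera': array([[-1.14846419e-03, -2.40789488e-01,  9.70576686e-01,
        -1.40053379e-01],
       [ 9.99999327e-01, -4.38891711e-04,  1.07439518e-03,
         6.94811986e-04],
       [ 1.67274999e-04,  9.70577266e-01,  2.40789830e-01,
        -6.45124356e-02],
       [ 0.00000000e+00,  0.00000000e+00,  0.00000000e+00,
         1.00000000e+00]])}
```

View pics/scene0.png

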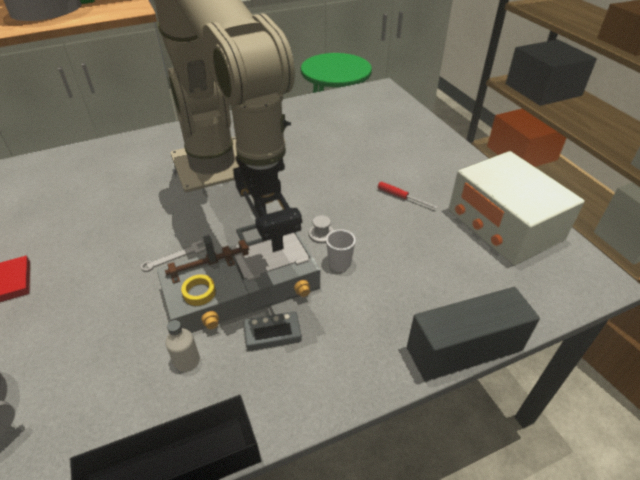

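View pics/side0.png

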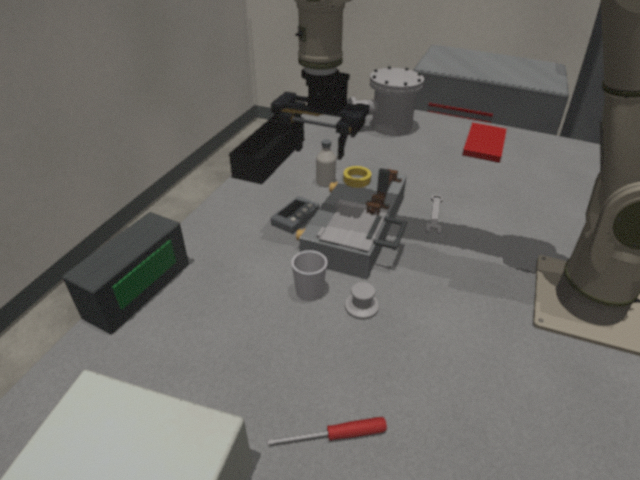

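View pics/wrist0.png

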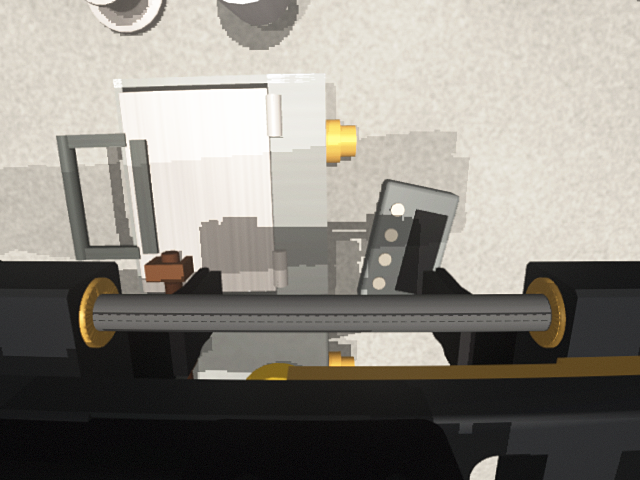

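The scene view shows the box at about (235,275), with the post near (210,248), the tape at (198,289) and the handset at (272,328). The wrist view shows the lid with its handle bar on the left at about (72,195) and a bracket at (168,268). Next I'll measure these.

```bash
cat > h.py <<'E'
from bench import *
import numpy as np, cv2
from scipy.spatial.transform import Rotation as Ro
def ray(name,uv,st=None):
    c=calibration(name); uv=np.array(uv,float).reshape(-1,1,2)
    n=cv2.undistortPoints(uv,c["camera_matrix"],c["D"]).reshape(-1,2)
    d=np.c_[n,np.ones(len(n))]
    if name=="wrist":
        T=c["tool_from_camera"]; R=Ro.from_quat(st["eef_rot"]).as_matrix()
        return np.array(st["ee_pos"])+R@T[:3,3], d@(R@T[:3,:3]).T
    return -c["R"].T@c["t"], d@c["R"]
def onz(name,uv,z,st=None):
    o,d=ray(name,uv,st); return o+d*((z-o[2])/d[:,2])[:,None]
def proj(name,X,st=None):
    c=calibration(name); X=np.atleast_2d(X)
    if name=="wrist":
        T=c["tool_from_camera"]; R=Ro.from_quat(st["eef_rot"]).as_matrix()
        Rc=(R@T[:3,:3]).T; t=-Rc@(np.array(st["ee_pos"])+R@T[:3,3])
    else: Rc,t=c["R"],c["t"]
    return cv2.projectPoints(X.astype(float),cv2.Rodrigues(Rc)[0],t,c["camera_matrix"],c["D"])[0].reshape(-1,2)
def tri(n1,u1,n2,u2,st=None):
    o1,d1=ray(n1,u1,st);o2,d2=ray(n2,u2,st);d1=d1[0];d2=d2[0]
    a=np.linalg.lstsq(np.c_[d1,-d2],o2-o1,rcond=None)[0]
    p,q=o1+a[0]*d1,o2+a[1]*d2
    return (p+q)/2,np.linalg.norm(p-q)
def save(n,name,crop=None,k=1):
    im=camera(n)[:,:,::-1]; cv2.imwrite(f"pics/{name}_full.png",im)
    if crop: x,y,w,h=crop; im=cv2.resize(im[y:y+h,x:x+w],None,fx=k,fy=k,interpolation=cv2.INTER_CUBIC)
    cv2.imwrite(f"pics/{name}.png",im)
E
python3 - <<'E'
from h import *
s=read_state(); s["ee_pos"]=np.array([.62463,0,.24377])
print(Ro.from_quat(s["eef_rot"]).as_matrix().round(3))
print(onz("wrist",[(118,82),(326,75)],.07,s))
print(onz("wrist",[(66,138),(82,256)],.0745,s))
print(onz("wrist",[(268,85),(282,285)],.0745,s))
for n,(x,y,w,h) in {"scene":(130,200,200,150),"side":(270,130,200,150)}.items():
    im=cv2.imread(f"pics/{n}0.png")[y:y+h,x:x+w]; cv2.imwrite(f"pics/{n}0c.png",cv2.resize(im,None,fx=4,fy=4,interpolation=cv2.INTER_CUBIC))
E
```

```text
[[-0.001  1.    -0.   ]
 [-0.    -0.    -1.   ]
 [-1.    -0.001  0.   ]]
[[0.47158627 0.10589837 0.07      ]
 [0.6286652  0.10928647 0.07      ]]
[[ 0.42801257  0.06511333  0.0745    ]
 [ 0.42744203 -0.02992303  0.0745    ]]
[[ 0.58591129  0.10174661  0.0745    ]
 [ 0.59264077 -0.05463968  0.0745    ]]
```

View pics/scene0c.png

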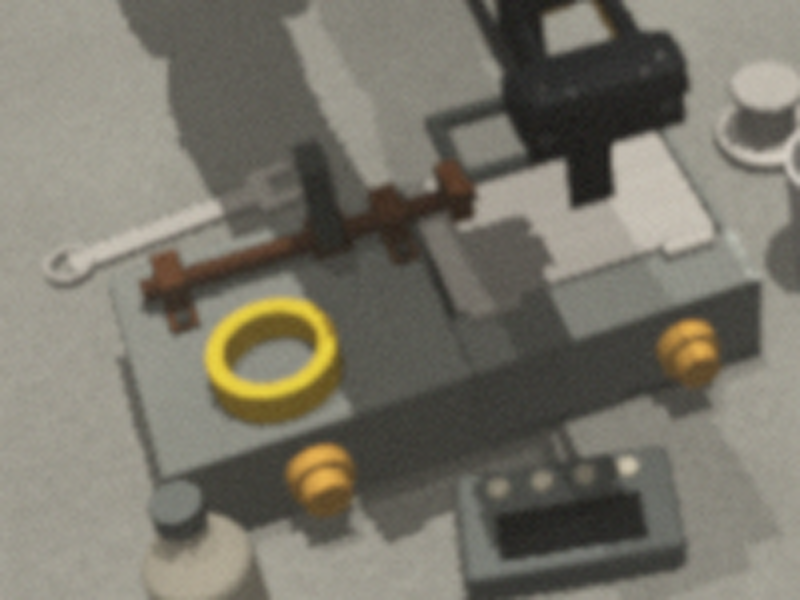

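View pics/side0c.png

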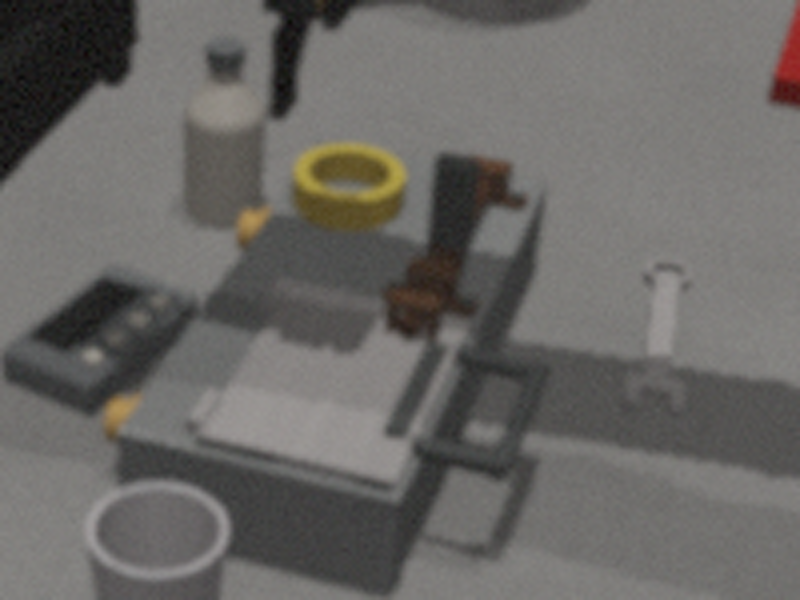

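```bash
python3 - <<'E'
from h import *
f=lambda n,*p:[((130 if n=="scene" else 270)+a/4,(200 if n=="scene" else 130)+b/4) for a,b in p]
print("back edge",onz("scene",f("scene",(163,475),(760,285)),.07))
print("front right/left",onz("scene",f("scene",(112,285)),.07), onz("side",f("side",(545,188)),.07))
print("post top c, z.148", onz("scene",f("scene",(312,150)),.148), onz("side",f("side",(459,158)),.148), tri("scene",f("scene",(312,150)),"side",f("side",(459,158))))
print("bar",onz("side",f("side",(543,366),(500,465)),.0725))
print("tape",onz("scene",f("scene",(272,340)),.094),onz("side",f("side",(350,172)),.094))
E
```

```text
back edge [[ 0.63300253 -0.2353749   0.07      ]
 [ 0.63491137  0.10874441  0.07      ]]
front right/left [[ 0.48436845 -0.23727936  0.07      ]] [[ 0.46975014 -0.22611619  0.07      ]]
post top c, z.148 [[ 0.50499501 -0.10993699  0.148     ]] [[ 0.50230974 -0.10865725  0.148     ]] (array([ 0.50297735, -0.11003142,  0.14674226]), np.float64(0.00098585165525213))
bar [[ 0.42317521 -0.02970517  0.0725    ]
 [ 0.42300222  0.06609926  0.0725    ]]
tape [[ 0.58531985 -0.16120237  0.094     ]] [[ 0.58249704 -0.1562102   0.094     ]]
```

The box yaw is near 0, and the post is at about (0.504, -0.110). I'll move above it.

arm_command:
  targets: [0,0,0,0,-0.8,0.73,1,0,0,0,0,-0.8,0.73,1,0,0,0,0,-0.8,0.73,1,0,0,0,0,-0.8,0.73,1,0,0,0,0,-0.8,0.73,1,0,0,0,0,-0.8,0.73,1]

```text
time: 0.65
ee_pos: [0.5019, -0.1076, 0.2403]
eef_rot: [0.497, 0.504, -0.498, 0.5]
ft_force: [-0.7, -0.1, 0.7]
width: 0.0869
```

arm_command:
  targets: [-0.159,0,0,0,0,0,0.7,-0.159,0,0,0,0,0,0.7,-0.159,0,0,0,0,0,0.7,-0.159,0,0,0,0,0,0.7,-0.159,0,0,0,0,0,0.7,-0.159,0,0,0,0,0,0.7,-0.159,0,0,0,0,0,0.7,-0.159,0,0,0,0,0,0.7,-0.159,0,0,0,0,0,0.7,-0.159,0,0,0,0,0,0.7,-0.159,0,0,0,0,0,0.7,-0.159,0,0,0,0,0,0.7]

```text
time: 1.65
ee_pos: [0.4949, -0.1145, 0.2386]
eef_rot: [0.023, 0.71, -0.022, 0.703]
ft_force: [0.0, 0.1, -0.4]
width: 0.0607
```

```bash
cat >> h.py <<'E'
def need(target,y_axis=None):
    "shift in tool units toward a world TCP target; turn to a tool frame x down, y=y_axis"
    s=read_state(); R=Ro.from_quat(s["eef_rot"]).as_matrix()
    print("t",round(s["time"],2),"pos",np.round(s["ee_pos"],4),"F",np.round(s["ft_force"],1),"w",round(s["width"],4))
    print("shift units",(R.T@(np.array(target)-s["ee_pos"])/.025).round(2))
    if y_axis is not None:
        x=np.array([0,0,-1.]);y=np.array(y_axis,float);G=np.c_[x,y,np.cross(x,y)]
        print("turn units",(Ro.from_matrix(R.T@G).as_rotvec()/np.deg2rad(45)).round(3))
    return s
E
python3 - <<'E'
from h import *
need([.505,-.110,.131],[0,1,0])
s=read_state(); save("wrist","w1")
E
```

```text
t 1.65 pos [ 0.4949 -0.1145  0.2386] F [ 0.   0.1 -0.4] w 0.0607
shift units [4.3  0.2  0.44]
turn units [-0.08  -0.013 -0.002]
```

View pics/w1.png

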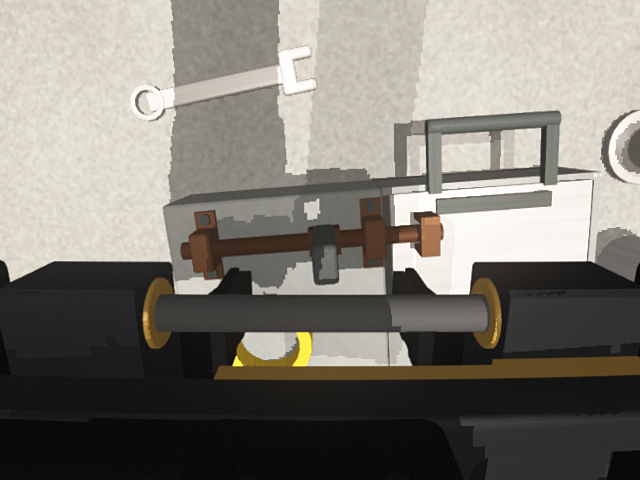

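The wrist view shows the post at x≈314–338, y≈227–283. The tape is at (270,350), well clear behind it.

```bash
python3 - <<'E'
from h import *
s=read_state()
print(onz("wrist",[(326,283),(314,283),(338,282),(326,248)],.148,s))
print("bar",onz("wrist",[(428,126),(560,118)],.0725,s))
for X in [(.492,-.11,.148),(.518,-.11,.148),(.492,-.11,.083)]: print(proj("wrist",X,s))
im=cv2.imread("pics/w1_full.png")[200:300,150:460]; cv2.imwrite("pics/w1c.png",cv2.resize(im,None,fx=2.5,fy=2.5))
E
```

```text
[[ 0.51708898 -0.11379372  0.148     ]
 [ 0.51668843 -0.12115978  0.148     ]
 [ 0.51684156 -0.10639754  0.148     ]
 [ 0.49481387 -0.11266045  0.148     ]]
bar [[ 0.42522419 -0.03166233  0.0725    ]
 [ 0.42346313  0.06947516  0.0725    ]]
[[330.19245362 243.24664895]]
[[332.23308755 284.07688068]]
[[328.19942    221.57710241]]
```

View pics/w1c.png

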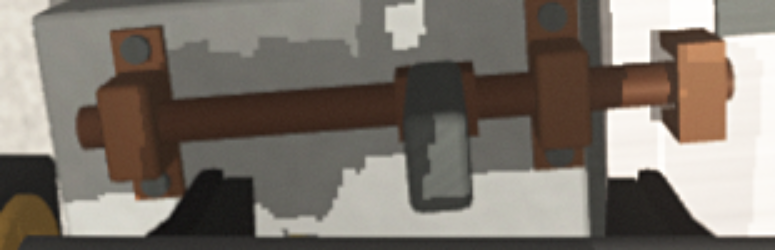

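arm_command:
  targets: [-0.08,-0.013,0,0.3,0.15,0.4,0.6,0,0,0,0.5,0,0,0.6]

```text
time: 1.87
ee_pos: [0.5062, -0.1114, 0.2202]
eef_rot: [-0.003, 0.706, 0.003, 0.709]
ft_force: [0.1, -0.3, 0.8]
width: 0.0552
```

```bash
python3 - <<'E'
from h import *
need([.505,-.111,.131],[0,1,0])
E
```

```text
t 1.87 pos [ 0.5062 -0.1114  0.2202] F [ 0.1 -0.3  0.8] w 0.0552
shift units [ 3.57  0.01 -0.06]
turn units [ 0.011  0.005 -0.001]
```

arm_command:
  targets: [0,0,0,0.8,0,0,0.6,0,0,0,0.8,0,0,0.6,0,0,0,0.8,0,0,0.6,0,0,0,0.6,0,0,0.6,0,0,0,0.4,0,0,0.6]

```text
time: 2.28
ee_pos: [0.5069, -0.1112, 0.1316]
eef_rot: [0.003, 0.705, -0.002, 0.709]
ft_force: [0.0, -0.1, -0.4]
width: 0.0522
```

```bash
python3 - <<'E'
from h import *
need([.505,-.111,.131],[0,1,0])
s=read_state(); save("side","s2",(320,110,160,120),5); save("wrist","w2")
E
```

```text
t 2.28 pos [ 0.5069 -0.1112  0.1316] F [ 0.  -0.1 -0.4] w 0.0522
shift units [ 0.02  0.01 -0.07]
turn units [-0.01   0.007 -0.001]
```

View pics/s2.png

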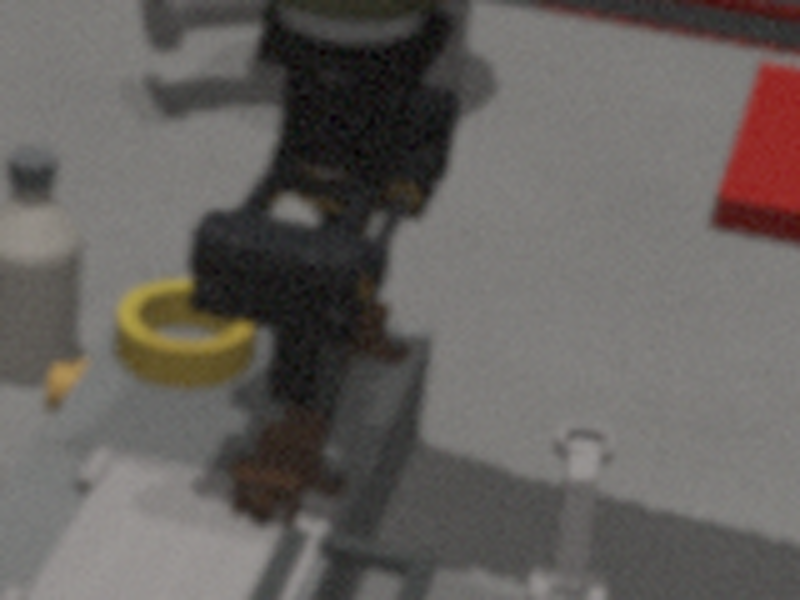

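View pics/w2.png

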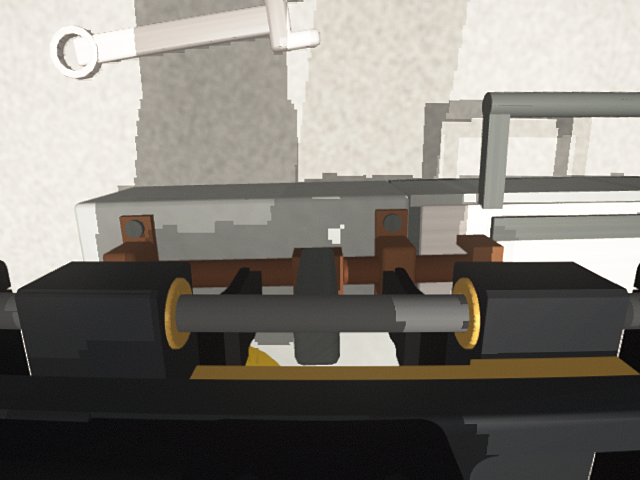

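The post (centre at x≈318) sits midway between the fingers, so I'll close the jaws.

arm_command:
  targets: [0,0,0,0,0,0,0.1,0,0,0,0,0,0,0.1,0,0,0,0,0,0,0.1,0,0,0,0,0,0,0.1,0,0,0,0,0,0,0.1,0,0,0,0,0,0,0.1]
  newtons: 30

```text
time: 2.88
ee_pos: [0.5087, -0.1116, 0.1359]
eef_rot: [0.004, 0.704, -0.003, 0.711]
ft_force: [0.6, 0.4, -0.4]
width: 0.0197
```

arm_command:
  targets: [0,0,0,0.1,0,-0.03,0.0,0,0,0,0.1,0,-0.03,0.0,0,0,0,0.1,0,-0.03,0.0,0,0,0,0.05,0,0,0.0]

```text
time: 3.22
ee_pos: [0.5089, -0.1123, 0.1354]
eef_rot: [0.002, 0.701, -0.004, 0.713]
ft_force: [-4.7, -0.1, 3.5]
width: 0.0159
```

arm_command:
  targets: [0,0,0,0.02,-0.1,0,0.0,0,0,0,0.02,-0.1,0,0.0,0,0,0,0.02,-0.1,0,0.0]

```text
time: 3.47
ee_pos: [0.5089, -0.1149, 0.1354]
eef_rot: [0.002, 0.701, -0.0, 0.713]
ft_force: [-3.9, 6.6, 8.4]
width: 0.0162
```

arm_command:
  targets: [0,0,0,0.02,-0.16,0,0.0,0,0,0,0.02,-0.16,0,0.0,0,0,0,0.02,-0.16,0,0.0,0,0,0,0.02,-0.16,0,0.0]
  newtons: 45

```text
time: 3.8
ee_pos: [0.509, -0.1194, 0.1354]
eef_rot: [0.002, 0.702, 0.008, 0.712]
ft_force: [-4.3, 10.7, 8.4]
width: 0.0158
```

arm_command:
  targets: [0,0,0,0,-0.2,0,0.0,0,0,0,0,-0.2,0,0.0,0,0,0,0,-0.2,0,0.0]

```text
time: 4.05
ee_pos: [0.5092, -0.122, 0.1353]
eef_rot: [0.003, 0.703, 0.017, 0.711]
ft_force: [-5.0, 19.3, 8.1]
width: 0.0157
```

arm_command:
  targets: [0,0,0,0,-0.3,0,0.0,0,0,0,0,-0.3,0,0.0]

```text
time: 4.22
ee_pos: [0.5094, -0.123, 0.1351]
eef_rot: [0.005, 0.704, 0.027, 0.709]
ft_force: [-8.9, 29.5, 12.3]
width: 0.0163
```

```bash
python3 - <<'E'
from h import *
need([.508,-.104,.135],[0,1,0])
E
```

```text
t 4.22 pos [ 0.5094 -0.123   0.1351] F [-8.9 29.5 12.3] w 0.0163
shift units [ 0.04  0.76 -0.03]
turn units [ 0.04   0.009 -0.058]
```

arm_command:
  targets: [0.02,0,-0.03,0,0.25,0,0.0,0.02,0,-0.03,0,0.25,0,0.0,0,0,0,0,0.25,0,0.0,0,0,0,0,0.25,0,0.0,0,0,0,0,0.25,0,0.0]

```text
time: 4.63
ee_pos: [0.5091, -0.1048, 0.1351]
eef_rot: [-0.005, 0.703, -0.01, 0.711]
ft_force: [4.5, -29.7, -6.2]
width: 0.0153
```

arm_command:
  targets: [0,0,0,0,0.25,0,0.0,0,0,0,0,0.25,0,0.0]

```text
time: 4.8
ee_pos: [0.5092, -0.1047, 0.1349]
eef_rot: [-0.007, 0.702, -0.019, 0.712]
ft_force: [3.2, -22.5, -3.7]
width: 0.0158
```

```bash
python3 - <<'E'
from h import *
need([.508,-.104,.135],[0,1,0])
E
```

```text
t 4.8 pos [ 0.5092 -0.1047  0.1349] F [  3.2 -22.5  -3.7] w 0.0158
shift units [-0.    0.03 -0.05]
turn units [-0.022  0.018  0.046]
```

arm_command:
  targets: [0,0,0.04,0,0.4,0,0.0,0,0,0.03,0,0.4,0,0.0]

```text
time: 4.97
ee_pos: [0.5092, -0.105, 0.135]
eef_rot: [0.009, 0.701, -0.012, 0.713]
ft_force: [3.9, -35.5, -6.0]
width: 0.0157
```

arm_command:
  targets: [0,0,0.02,0,-0.25,0,0.0,0,0,0.02,0,-0.25,0,0.0,0,0,0,0,-0.25,0,0.0,0,0,0,0,-0.25,0,0.0,0,0,0,0,-0.25,0,0.0]

```text
time: 5.38
ee_pos: [0.5096, -0.1248, 0.1347]
eef_rot: [0.021, 0.7, 0.009, 0.713]
ft_force: [-2.2, 21.4, 6.2]
width: 0.0161
```

arm_command:
  targets: [0,0,-0.02,0,-0.3,0,0.0,0,0,-0.02,0,-0.35,0,0.0]

```text
time: 5.55
ee_pos: [0.5097, -0.1257, 0.1347]
eef_rot: [0.012, 0.702, 0.009, 0.712]
ft_force: [-8.0, 33.2, 14.7]
width: 0.0157
```

arm_command:
  targets: [0,0,-0.02,0,0.25,0,0.0,0,0,0,0,0.25,0,0.0,0,0,0,0,0.25,0,0.0,0,0,0,0,0.25,0,0.0,0,0,0,0,0.25,0,0.0,0,0,0.02,0,0.3,0,0.0,0,0,0.02,0,0.4,0,0.0]

```text
time: 6.13
ee_pos: [0.5092, -0.105, 0.1348]
eef_rot: [0.01, 0.7, -0.004, 0.714]
ft_force: [4.6, -41.7, -8.9]
width: 0.0159
```

arm_command:
  targets: [0,0,0.02,0,-0.25,0,0.0,0,0,0.02,0,-0.25,0,0.0,0,0,0,0,-0.25,0,0.0,0,0,0,0,-0.25,0,0.0,0,0,0,0,-0.25,0,0.0,0,0,-0.02,0,-0.3,0,0.0]

```text
time: 6.63
ee_pos: [0.5097, -0.1292, 0.1344]
eef_rot: [0.018, 0.7, 0.014, 0.714]
ft_force: [-3.8, 7.5, 8.0]
width: 0.0163
```

```bash
python3 - <<'E'
from h import *
need([.508,-.104,.135],[0,1,0])
E
```

```text
t 6.63 pos [ 0.5097 -0.1292  0.1344] F [-3.8  7.5  8. ] w 0.0163
shift units [ 0.02  1.01 -0.07]
turn units [-0.008  0.024 -0.058]
```

It's past the jam at low force, so the bolt is running. I'll draw it on.

arm_command:
  targets: [0,-0.02,-0.03,0,-0.25,0,0.0,0,0,-0.03,0,-0.25,0,0.0,0,0,-0.01,0,-0.25,0,0.0,0,0,-0.01,0,-0.25,0,0.0,0,0,0,0,-0.25,0,0.0,0,0,0,0,-0.25,0,0.0]

```text
time: 7.13
ee_pos: [0.5099, -0.1543, 0.1345]
eef_rot: [-0.003, 0.695, 0.0, 0.719]
ft_force: [-1.0, 7.0, 2.0]
width: 0.0157
```

arm_command:
  targets: [0,0.02,0,0,-0.25,0,0.0,0,0.02,0,0,-0.25,0,0.0,0,0,0,0,-0.25,0,0.0,0,0,0,0,-0.3,0,0.0,0,0,0,0,-0.35,0,0.0]

```text
time: 7.55
ee_pos: [0.5106, -0.166, 0.1343]
eef_rot: [0.003, 0.709, 0.018, 0.705]
ft_force: [-11.0, 34.2, 16.8]
width: 0.0161
```

```bash
python3 - <<'E'
from h import *
need([.508,-.165,.135],[0,1,0])
E
```

```text
t 7.55 pos [ 0.5106 -0.166   0.1343] F [-11.   34.2  16.8] w 0.0161
shift units [-0.03  0.04 -0.1 ]
turn units [ 0.026 -0.008 -0.038]
```

The bolt is at its back stop (61 mm of travel). I'll release and lift.

arm_command:
  targets: [0,0,-0.02,0,0,0,0.5,0,0,-0.02,0,0,0,0.5,0,0,0,0,0,0,0.5,0,0,0,0,0,0,0.5,0,0,0,0,0,0,0.5,0,0,0,0,0,0,0.5]

```text
time: 8.05
ee_pos: [0.5109, -0.1644, 0.1344]
eef_rot: [-0.007, 0.709, 0.007, 0.705]
ft_force: [-0.4, 0.7, 0.1]
width: 0.0419
```

```bash
python3 - <<'E'
from h import *
need([.508,-.165,.235],[0,1,0]); save("wrist","w3")
E
```

```text
t 8.05 pos [ 0.5109 -0.1644  0.1344] F [-0.4  0.7  0.1] w 0.0419
shift units [-4.02 -0.02 -0.14]
turn units [ 0.027 -0.007 -0.   ]
```

View pics/w3.png

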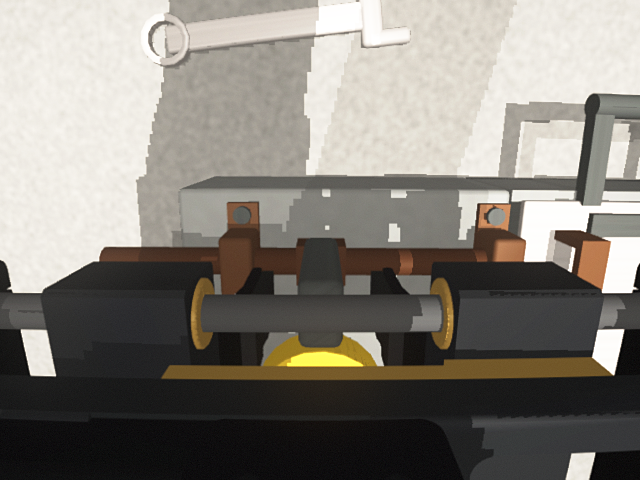

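The picture shows the rod out of the staple (580,265), with the rod end at the left bracket. The post is free between the fingers.

arm_command:
  targets: [0,0,0,-0.6,0,0,0.5,0,0,0,-0.9,0,0,0.5,0,0,0,-0.9,0,0,0.5,0,0,0,-0.9,0,0,0.5,0,0,0,-0.7,0,0,0.5]

```text
time: 8.52
ee_pos: [0.5083, -0.1659, 0.2333]
eef_rot: [-0.005, 0.712, 0.007, 0.702]
ft_force: [0.5, 0.4, -0.7]
width: 0.0435
```

arm_command:
  targets: [0,0,0,0,0.9,-0.4,0.46,0,0,0,0,0.9,-0.4,0.46,0,0,0,0,0.9,-0.4,0.46,0,0,0,0,0.9,-0.4,0.46,0,0,0,0,0.9,-0.4,0.46,0,0,0,0,0.9,-0.4,0.46,0,0,0,0,0.9,-0.4,0.46,0,0,0,0,0.9,-0.4,0.46]

```text
time: 9.18
ee_pos: [0.4259, 0.0112, 0.2395]
eef_rot: [-0.001, 0.708, 0.0, 0.706]
ft_force: [0.0, 0.6, 0.7]
width: 0.0401
```

arm_command:
  targets: [0.159,0,0,0,0,0,0.46,0.159,0,0,0,0,0,0.46,0.159,0,0,0,0,0,0.46,0.159,0,0,0,0,0,0.46,0.159,0,0,0,0,0,0.46,0.159,0,0,0,0,0,0.46,0.159,0,0,0,0,0,0.46,0.159,0,0,0,0,0,0.46,0.159,0,0,0,0,0,0.46,0.159,0,0,0,0,0,0.46,0.159,0,0,0,0,0,0.46,0.159,0,0,0,0,0,0.46]

```text
time: 10.18
ee_pos: [0.4245, 0.0139, 0.241]
eef_rot: [0.482, 0.518, -0.481, 0.518]
ft_force: [-1.3, 0.1, -0.3]
width: 0.0401
```

```bash
python3 - <<'E'
from h import *
s=need([.425,.019,.0755],[1,0,0]); save("wrist","w4"); save("scene","c4",(130,180,220,165),3.6)
E
```

```text
t 10.18 pos [0.4245 0.0139 0.241 ] F [-1.3  0.1 -0.3] w 0.0401
shift units [ 6.62  0.03 -0.2 ]
turn units [ 0.093 -0.    -0.   ]
```

View pics/w4.png

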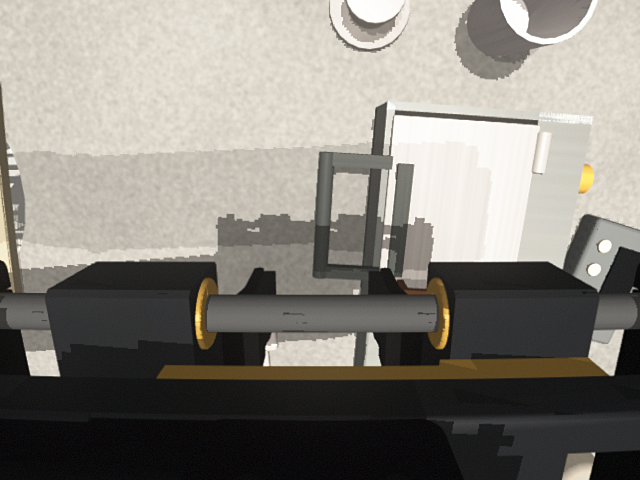

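View pics/c4.png

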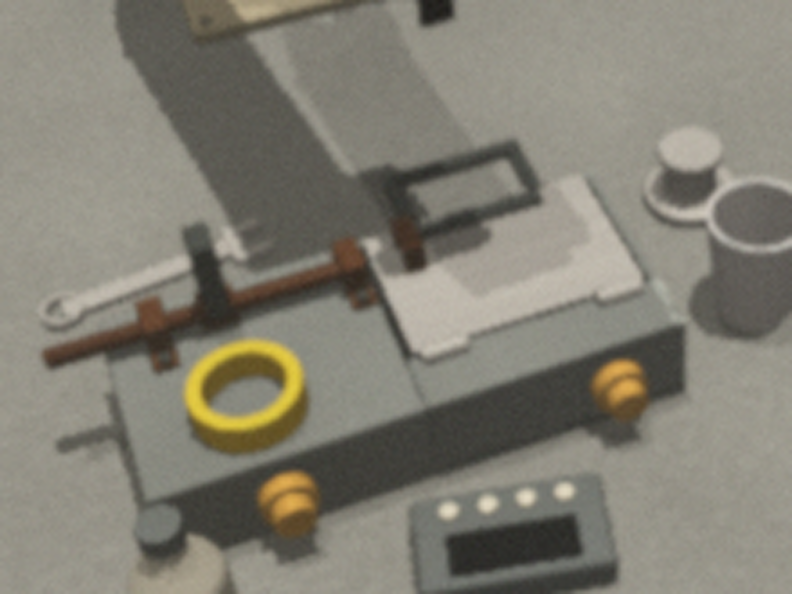

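The scene view shows the bolt withdrawn: the post is at (205,270) and the staple at (407,243) is empty. In the wrist view the handle bar runs from (326,155) to (320,273).

```bash
python3 - <<'E'
from h import *
s=read_state()
print("bar",onz("wrist",[(326,155),(320,273)],.0765,s))
print("lid hinge edge",onz("wrist",[(392,110),(540,120),(374,105),(358,360)],.07,s))
f=lambda *p:[(130+a/3.6,180+b/3.6) for a,b in p]
print("bar scene",onz("scene",f((400,185),(517,148)),.0725))
E
```

```text
bar [[ 0.42478495  0.06504945  0.0765    ]
 [ 0.42731343 -0.02851385  0.0765    ]]
lid hinge edge [[ 0.47167517  0.10186193  0.07      ]
 [ 0.58611334  0.10454628  0.07      ]
 [ 0.45780381  0.10435853  0.07      ]
 [ 0.46674727 -0.10872063  0.07      ]]
bar scene [[ 0.43357439 -0.02031332  0.0725    ]
 [ 0.4297248   0.06782667  0.0725    ]]
```

arm_command:
  targets: [0.093,0,0,0.8,0.03,-0.2,0.46,0,0,0,0.9,0,0,0.46,0,0,0,0.9,0,0,0.46]

```text
time: 10.53
ee_pos: [0.4283, 0.0187, 0.179]
eef_rot: [0.499, 0.501, -0.494, 0.506]
ft_force: [0.4, 0.6, -0.5]
width: 0.0402
```

```bash
python3 - <<'E'
from h import *
s=need([.425,.019,.0755],[1,0,0]); save("side","s4",(300,120,200,150),4)
E
```

```text
t 10.53 pos [0.4283 0.0187 0.179 ] F [ 0.4  0.6 -0.5] w 0.0402
shift units [ 4.14 -0.17 -0.01]
turn units [ 0.017 -0.001 -0.013]
```

View pics/s4.png

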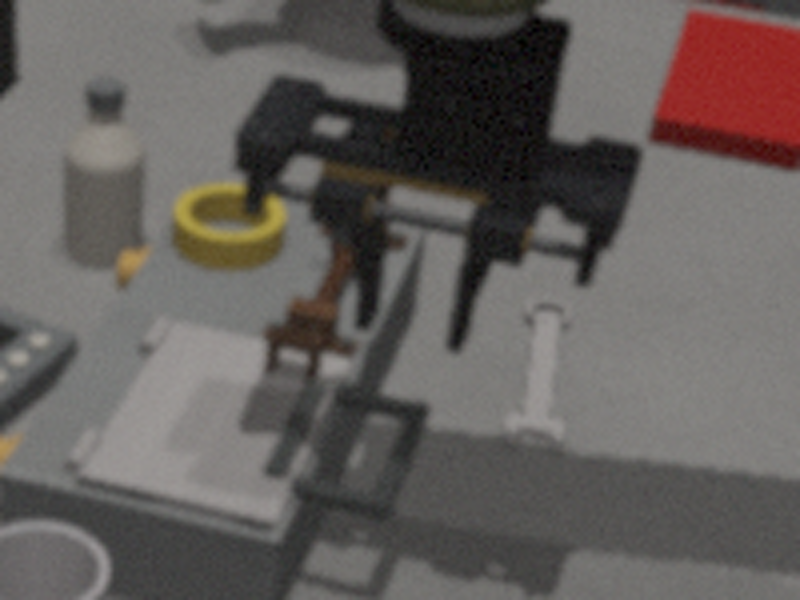

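arm_command:
  targets: [0.017,0,-0.013,0.7,-0.12,0,0.46,0,0,0,0.7,-0.03,0,0.46,0,0,0,0.5,-0.03,0,0.46]

```text
time: 10.83
ee_pos: [0.422, 0.0181, 0.1274]
eef_rot: [0.496, 0.504, -0.498, 0.502]
ft_force: [0.5, -1.3, -0.4]
width: 0.04
```

```bash
python3 - <<'E'
from h import *
s=need([.4255,.019,.0755],[1,0,0]); save("side","s5",(300,120,200,150),4)
E
```

```text
t 10.83 pos [0.422  0.0181 0.1274] F [ 0.5 -1.3 -0.4] w 0.04
shift units [ 2.07  0.15 -0.03]
turn units [ 0.015 -0.001  0.006]
```

View pics/s5.png

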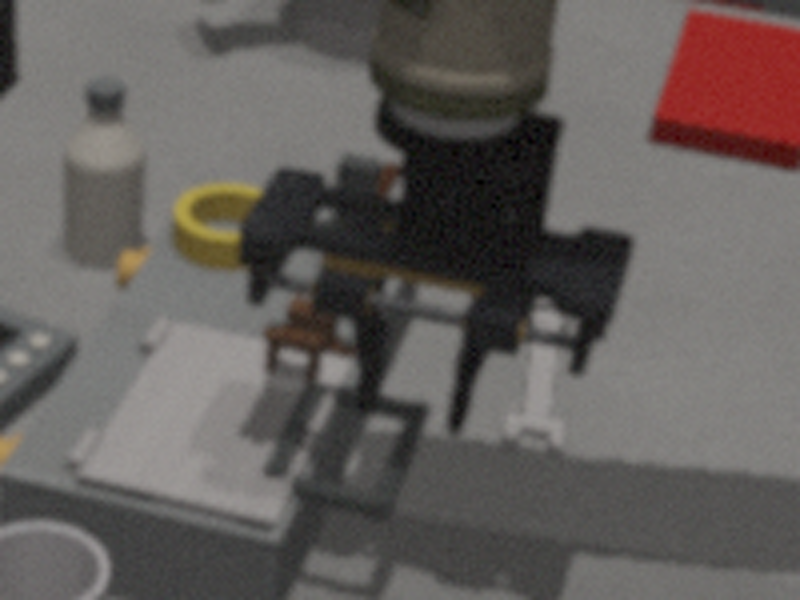

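The fingers straddle the bar line (bar at about (405,440)). I'll correct x by +3 mm and descend.

arm_command:
  targets: [0.015,0,0,0.2,0.15,0,0.46,0,0,0,0.7,0,0,0.46,0,0,0,0.6,0,0,0.46,0,0,0,0.5,0,0,0.46]

```text
time: 11.22
ee_pos: [0.4282, 0.0178, 0.0783]
eef_rot: [0.498, 0.502, -0.499, 0.501]
ft_force: [0.0, -0.3, 0.5]
width: 0.0398
```

```bash
python3 - <<'E'
from h import *
s=need([.4255,.019,.0755],[1,0,0]); save("wrist","w6"); save("side","s6",(320,170,140,105),5)
E
```

```text
t 11.22 pos [0.4282 0.0178 0.0783] F [ 0.  -0.3  0.5] w 0.0398
shift units [ 0.11 -0.11 -0.05]
turn units [ 0.008 -0.001  0.002]
```

View pics/w6.png

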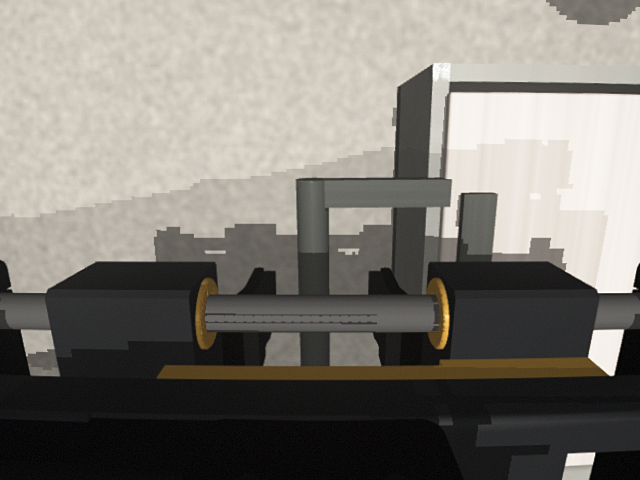

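View pics/s6.png

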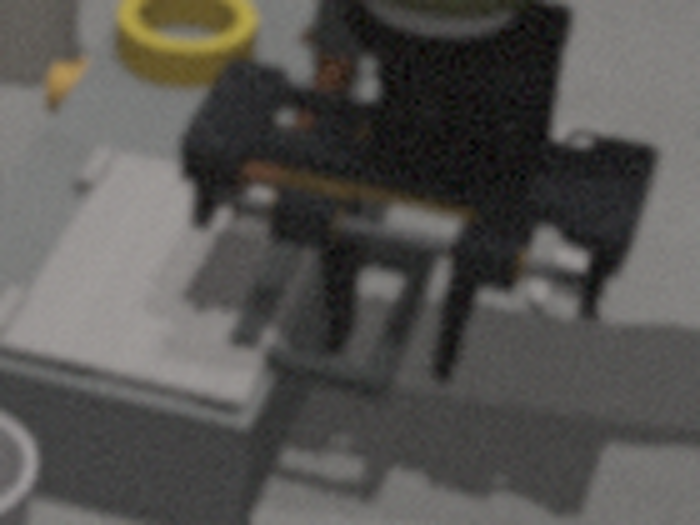

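The bar is between the fingers, about 2 mm toward the robot from centre. I'll nudge and close.

arm_command:
  targets: [0,0,0,0.12,-0.1,0,0.3,0,0,0,0.03,0,0,0.05,0,0,0,0.03,0,0,0.05,0,0,0,0.03,0,0,0.05,0,0,0,0.03,0,0,0.05,0,0,0,0.03,0,0,0.05,0,0,0,0.03,0,0,0.05]
  newtons: 20

```text
time: 11.9
ee_pos: [0.4252, 0.0177, 0.0745]
eef_rot: [0.497, 0.503, -0.499, 0.501]
ft_force: [-2.6, -0.5, 11.2]
width: 0.0114
```

```bash
python3 - <<'E'
from h import *
s=need([.4255,.019,.0755],[1,0,0])
E
```

```text
t 11.9 pos [0.4252 0.0177 0.0745] F [-2.6 -0.5 11.2] w 0.0114
shift units [-0.04  0.01 -0.05]
turn units [0.01  0.    0.005]
```

```bash
cat >> h.py <<'E'
H=np.array([.585,.0725])
def arc(n,da,hold=.002):
    s=read_state(); R=Ro.from_quat(s["eef_rot"]).as_matrix(); p=np.array(s["ee_pos"]); b=np.array([p[0],p[2]-hold])-H
    a=np.arctan2(b[1],-b[0]); print("angle",round(a,3),"rad",round(np.hypot(*b),4),"pos",p.round(4),"F",np.round(s["ft_force"],1),"w",round(s["width"],4))
    G=np.c_[[0,0,-1.],[1,0,0],[0,-1,0]]; print("turn",(Ro.from_matrix(R.T@G).as_rotvec()/np.deg2rad(45)).round(3))
    q=p
    for i in range(n):
        t=a+da*(i+1); w=np.array([H[0]-.16*np.cos(t),.0180,H[1]+.16*np.sin(t)+hold])
        print((R.T@(w-q)/.025).round(2)); q=w
E
python3 -c "
from h import *
arc(6,.07)"
```

```text
angle 0.0 rad 0.1598 pos [0.4252 0.0177 0.0745] F [-2.6 -0.5 11.2] w 0.0114
turn [0.01  0.    0.005]
[-0.45  0.01 -0.01]
[-0.45  0.05  0.  ]
[-0.44  0.08  0.  ]
[-0.43  0.11  0.  ]
[-0.43  0.14  0.  ]
[-0.42  0.17  0.  ]
```

arm_command:
  targets: [0,0,0,-0.4,0.01,0,0,0,0,0,-0.45,0.05,0,0,0,0,0,-0.44,0.08,0,0,0,0,0,-0.43,0.11,0,0]

```text
time: 12.23
ee_pos: [0.4307, 0.0177, 0.1177]
eef_rot: [0.496, 0.504, -0.499, 0.501]
ft_force: [2.6, 0.8, -4.5]
width: 0.0112
```

```bash
python3 -c "
from h import *
arc(6,.07); save('side','s7',(300,120,200,150),4)"
```

```text
angle 0.273 rad 0.1602 pos [0.4307 0.0177 0.1177] F [ 2.6  0.8 -4.5] w 0.0112
turn [0.012 0.    0.007]
[-0.43  0.14 -0.01]
[-0.42  0.16  0.  ]
[-0.4   0.19  0.  ]
[-0.39  0.22  0.  ]
[-0.37  0.25  0.  ]
[-0.36  0.27  0.  ]
```

View pics/s7.png

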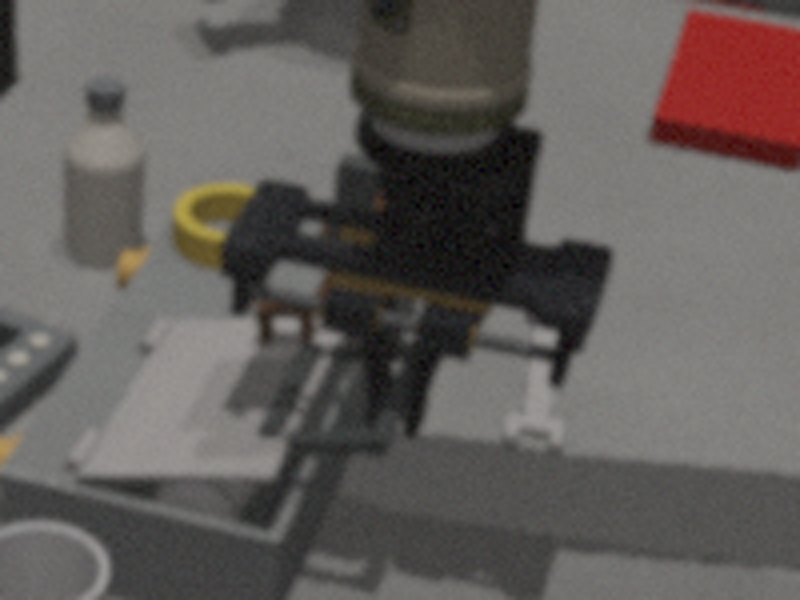

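The lid's front edge is rising off the box. I'll continue along the arc.

arm_command:
  targets: [0.01,0,0,-0.43,0.14,0,0,0,0,0,-0.42,0.16,0,0,0,0,0,-0.4,0.19,0,0,0,0,0,-0.39,0.22,0,0,0,0,0,-0.37,0.25,0,0,0,0,0,-0.36,0.27,0,0]

```text
time: 12.78
ee_pos: [0.4621, 0.0181, 0.1805]
eef_rot: [0.497, 0.503, -0.502, 0.499]
ft_force: [3.6, 0.4, -7.5]
width: 0.0111
```

```bash
python3 -c "
from h import *
arc(8,.07)"
```

```text
angle 0.711 rad 0.1623 pos [0.4621 0.0181 0.1805] F [ 3.6  0.4 -7.5] w 0.0111
turn [0.004 0.001 0.012]
[-0.27  0.37  0.01]
[-0.31  0.32  0.  ]
[-0.29  0.34  0.  ]
[-0.26  0.36  0.  ]
[-0.24  0.38  0.  ]
[-0.21  0.4   0.  ]
[-0.18  0.41  0.  ]
[-0.15  0.42  0.  ]
```

arm_command:
  targets: [0,0,0.01,-0.28,0.36,0,0,0,0,0,-0.31,0.32,0,0,0,0,0,-0.28,0.34,0,0,0,0,0,-0.25,0.36,0,0,0,0,0,-0.23,0.38,0,0,0,0,0,-0.2,0.4,0,0]

```text
time: 13.28
ee_pos: [0.5141, 0.019, 0.2238]
eef_rot: [0.495, 0.505, -0.503, 0.498]
ft_force: [-2.8, 0.4, 1.3]
width: 0.0111
```

```bash
python3 -c "
from h import *
arc(8,.07); save('side','s8',(300,120,200,150),4)"
```

```text
angle 1.128 rad 0.1653 pos [0.5141 0.019  0.2238] F [-2.8  0.4  1.3] w 0.0111
turn [0.006 0.001 0.02 ]
[0.01 0.5  0.04]
[-0.16  0.42  0.  ]
[-0.13  0.43  0.  ]
[-0.1   0.44  0.  ]
[-0.06  0.44  0.  ]
[-0.03  0.45  0.  ]
[-0.    0.45  0.  ]
[0.03 0.45 0.  ]
```

View pics/s8.png

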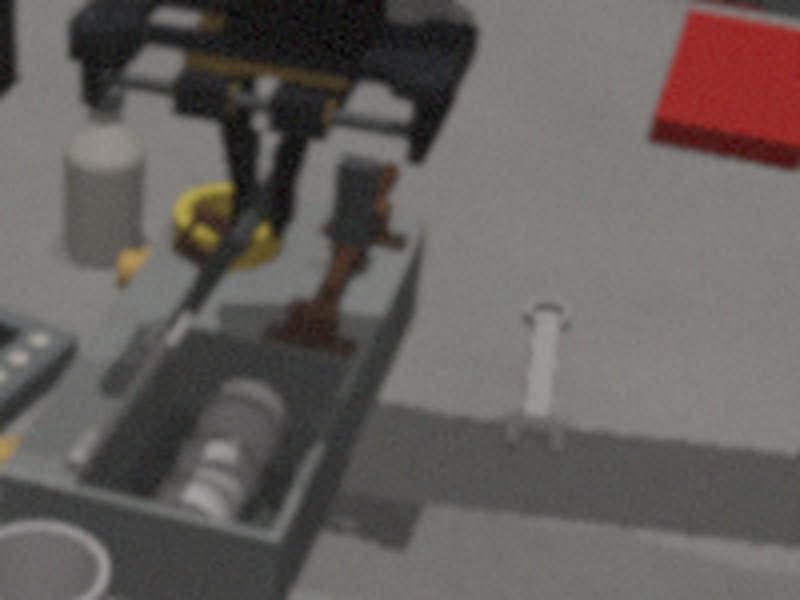

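The lid is held and steep, with its edge running from (150,340) to (265,200). I'll carry on past upright.

arm_command:
  targets: [0,0,0.015,0.0,0.48,0,0,0,0,0,-0.1,0.42,0,0,0,0,0,-0.1,0.43,0,0,0,0,0,-0.08,0.44,0,0,0,0,0,-0.04,0.44,0,0,0,0,0,0,0.45,0,0,0,0,0,0.02,0.45,0,0]

```text
time: 13.92
ee_pos: [0.5957, 0.02, 0.2391]
eef_rot: [0.498, 0.501, -0.499, 0.502]
ft_force: [-1.9, 1.5, -0.2]
width: 0.0114
```

```bash
python3 -c "
from h import *
arc(6,.06)"
```

```text
angle 1.636 rad 0.1649 pos [0.5957 0.02   0.2391] F [-1.9  1.5 -0.2] w 0.0114
turn [0.007 0.001 0.001]
[0.23 0.37 0.08]
[0.06 0.38 0.  ]
[0.08 0.38 0.  ]
[0.1  0.37 0.  ]
[0.13 0.36 0.  ]
[0.15 0.35 0.  ]
```

arm_command:
  targets: [0,0,0,0.2,0.37,0,0,0,0,0,0.08,0.38,0,0,0,0,0,0.1,0.38,0,0,0,0,0,0.12,0.36,0,0]

```text
time: 14.25
ee_pos: [0.6377, 0.0205, 0.2307]
eef_rot: [0.5, 0.5, -0.497, 0.503]
ft_force: [-0.6, -0.5, 0.7]
width: 0.0112
```

```bash
python3 -c "
from h import *
arc(2,.05); save('side','s9',(260,60,200,150),4)"
```

```text
angle 1.896 rad 0.1648 pos [0.6377 0.0205 0.2307] F [-0.6 -0.5  0.7] w 0.0112
turn [ 0.008  0.    -0.009]
[0.3  0.24 0.1 ]
[0.13 0.29 0.  ]
```

View pics/s9.png

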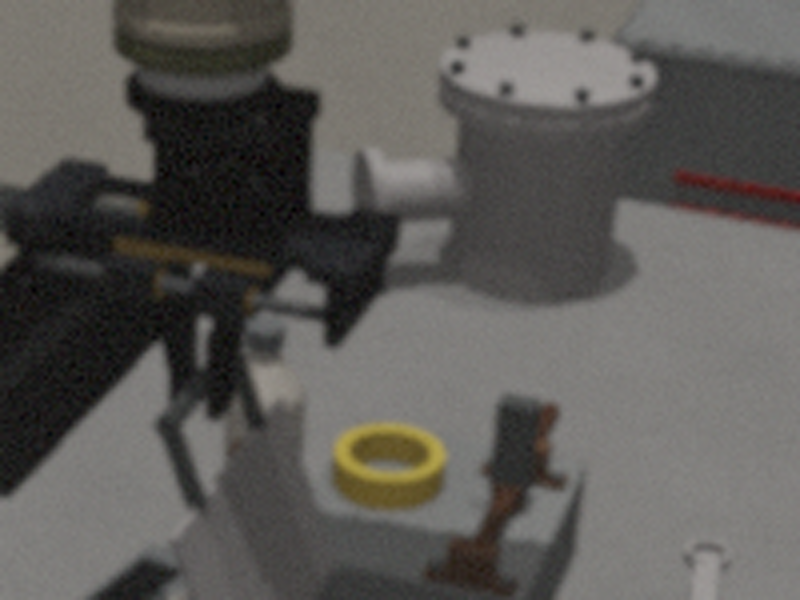

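The lid is past upright (about 1.9 rad). One last nudge, then I'll open and lift clear.

arm_command:
  targets: [0,0,0,0.12,0.25,0,0,0,0,0,0,0.05,0,0.5,0,0,0,0,0.05,0,0.5,0,0,0,0,0,0,0.5,0,0,0,0,0,0,0.5,0,0,0,0,0,0,0.5]

```text
time: 14.8
ee_pos: [0.6477, 0.0199, 0.2263]
eef_rot: [0.499, 0.5, -0.498, 0.503]
ft_force: [0.2, 1.0, 0.8]
width: 0.037
```

```bash
python3 -c "
from h import *
arc(1,.05); save('wrist','w10'); save('side','s10',(260,60,200,150),4)"
```

```text
angle 1.963 rad 0.1643 pos [0.6477 0.0199 0.2263] F [0.2 1.  0.8] w 0.037
turn [ 0.007  0.001 -0.005]
[0.29 0.23 0.08]
```

View pics/w10.png

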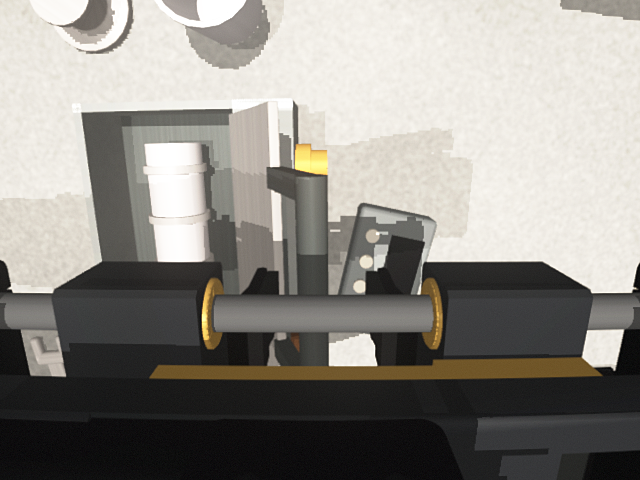

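View pics/s10.png

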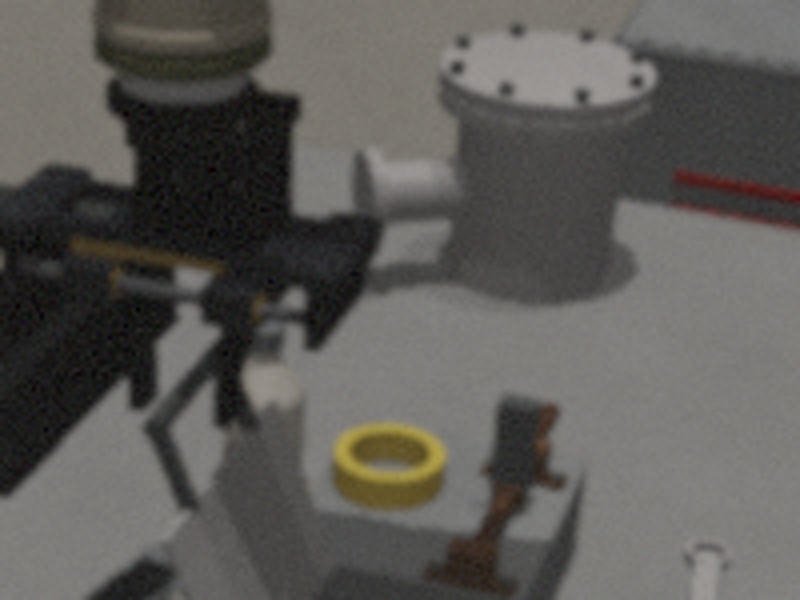

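The bar (x≈312) is free between the open fingers (≈270 and 375). I'll rise straight up.

arm_command:
  targets: [0,0,0,-0.3,0,0,0.5,0,0,0,-0.5,0,0,0.5,0,0,0,-0.8,0,0,0.5,0,0,0,-0.8,0,0,0.5,0,0,0,-0.8,0,0,0.5,0,0,0,-0.3,0,0,0.5]

```text
time: 15.4
ee_pos: [0.6462, 0.0198, 0.3204]
eef_rot: [0.499, 0.501, -0.498, 0.502]
ft_force: [0.4, 0.1, 0.9]
width: 0.0433
```

```bash
python3 -c "
from h import *
arc(1,.05); save('side','s11',(240,60,220,165),3.6); save('scene','c11',(130,180,220,165),3.6)"
```

```text
angle 1.815 rad 0.2534 pos [0.6462 0.0198 0.3204] F [0.4 0.1 0.9] w 0.0433
turn [ 0.007  0.001 -0.003]
[ 3.71 -0.6   0.06]
```

View pics/s11.png

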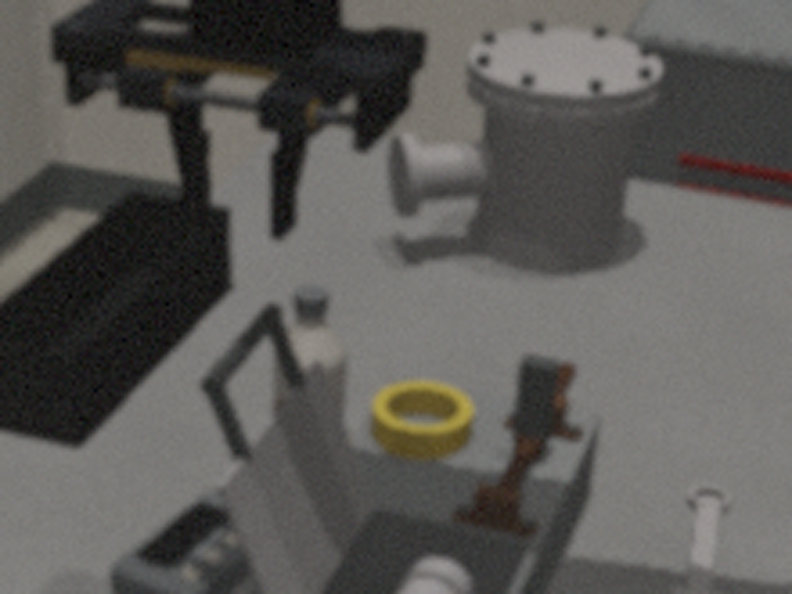

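View pics/c11.png

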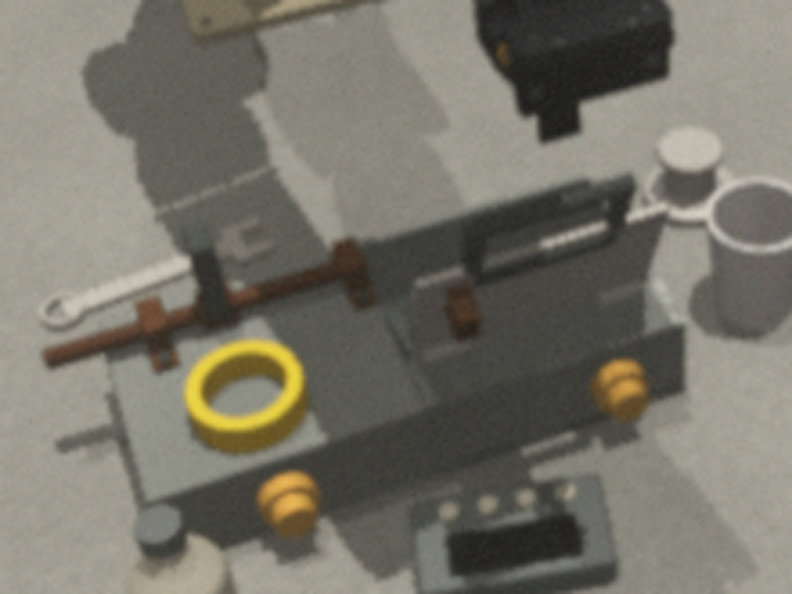

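The lid leans open and the tape, bottle and handset have not moved. I'll check the lid angle by triangulating the bar ends, wait a moment, and compare against the start.

arm_command:
  targets: [0,0,0,-0.2,0,0,0.5,0,0,0,0,0,0,0.5,0,0,0,0,0,0,0.5,0,0,0,0,0,0,0.5,0,0,0,0,0,0,0.5,0,0,0,0,0,0,0.5]

```text
time: 16.0
ee_pos: [0.6449, 0.0196, 0.3193]
eef_rot: [0.497, 0.502, -0.5, 0.501]
ft_force: [-0.2, 0.0, 0.3]
width: 0.0434
```

```bash
python3 -c "
from h import *
S=lambda a,b:[(240+a/3.6,60+b/3.6)]; C=lambda a,b:[(130+a/3.6,180+b/3.6)]
for s,c in [((272,310),(470,240)),((210,385),(625,185))]:
    p,e=tri('side',S(*s),'scene',C(*c)); print(p.round(4),round(e,4),'angle',np.arctan2(p[2]-H[1],H[0]-p[0]).round(3))
im=camera('side')[:,:,::-1]; a=cv2.imread('pics/s11_full.png'); d=cv2.absdiff(im[120:,:],a[120:,:]); print('side change below arm since', d.max(), (d.max(2)>40).sum())
b=camera('scene')[:,:,::-1]; a0=cv2.imread('pics/scene0.png')
for n,(x,y,w,h) in dict(tape=(180,270,40,36),wrench=(138,240,40,35),bottle=(160,318,42,55),handset=(242,318,62,32),beaker=(324,228,34,45),driver=(370,175,70,40)).items():
    d=cv2.absdiff(cv2.GaussianBlur(b,(3,3),0),cv2.GaussianBlur(a0,(3,3),0))[y:y+h,x:x+w].max(2); print(n,(d>45).sum())
print(read_state()['time'])
"
```

```text
[ 0.6467 -0.0275  0.217 ] 0.0044 angle 1.974
[0.6431 0.0688 0.2176] 0.0005 angle 1.952
side change below arm since 38 0
tape 9
wrench 39
bottle 0
handset 18
beaker 0
driver 0
16.1
```

```bash
python3 -c "
from bench import *
print(close_job())"
```

```text
the job is handed in; nothing more can be done
None
```

The bolt is free and drawn fully back, the lid rests open on its stop, and I handed the job in at about 16 s of the 72 s allowed.

- **Bolt:** I gripped the post and worked it through two strokes between jam and home. The next pull ran to the back stop, about 61 mm from home by the tool position. The highest wrist force I read was about 43 N.
- **Lid:** I swung it by its handle past upright to about 1.9 rad, nudged it toward its stop, opened the fingers and lifted straight up. Triangulating the two handle ends afterwards gave 1.95 and 1.97 rad against the 1.95 stop. One of the two ray pairs missed by 4.4 mm.
- **At the end:** the side view did not change over the 0.7 s before handing in, and the force on the tool was near zero.
- **Bystanders:** the tape, bottle, handset, beaker and driver showed little or no change from the first picture. The wrench area showed a small difference (39 pixels), which I took for shadow and the drawn bolt. I did not compare the flange by numbers; it looked unmoved in the pictures.

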